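Lock the stop screw of a candle-jar lid press with its jam nut

ROBOT

A 6-joint arm with a two-finger parallel gripper is mounted at the origin on the work surface. World frame = base frame: x ahead of the robot, y to its left, z up, the work surface at z = 0. Lengths are in m, angles in rad, forces in N, time in s.
With the tool pointing down it reaches from about 0.325 to 0.9 m from the base axis. Payload 3.5 kg.
Tool frame: the origin (TCP) lies on the centre line of the jaws, within the pads' length; the fingertips stand 14 mm ahead of it and the grasp point (between the pads) lies 5 mm behind it; z points along the fingers, y is the line along which they close (so a half turn about z gives the same grasp; the last joint's range is limited). The gripper opens to 85 mm and grips with 20 to 120 N. Pads are 22 mm wide; open, the fingers measure 114 mm over their backs; the gripper's body (76 mm by 85 mm) begins 54 mm behind the grasp point. The pads swing forward as they close: fully open they stand 13 mm farther back than shut.
Start: joints at [-1.38, 0.276, -0.026, 1.268, 0, 1.467], TCP at [0.181, -0.598, 0.208] pointing down, gripper open.
Joint ranges: [-3.12, 3.12], [-0.85, 1.88], [-1.08, 1.24], [-1.95, 2.15], [-1.57, 1.53], [-3.14, 3.14]. Speed limits (rad/s): [2.57, 2.57, 3.14, 3.14, 3.14, 3.14].

INTERFACE

Orientations are given as [roll, pitch, yaw] about the fixed x, y, z axes, in that order (R = Rz(yaw) Ry(pitch) Rx(roll)).
In Python, from station import get_state, read_camera, finish_job, search_frame, silhouettes, pinpoint gives the robot as it stands.
- The arm moves only by the tool step_arm, never from a script. Its argument "increments" is a list of rows, each a list of 3 entries, a list of its own where there are three numbers: the shift along the tool's x, y, z in m, then the turn, a rotation vector about the tool's x, y, z in rad, then the finger opening in m, from 0 to 0.0854. A call has 1 to 5 rows; each row shifts and turns the commanded pose from where the row before left it, along the tool's axes as they then stand; what a row does not reach is not made up. A row lasts 1/8 s, in which the tool goes at most 62.5 mm and 10.7 degrees, less where a joint would pass 70% of its speed; a pose out of reach is approached as far as the arm can. A call is refused whole if a number of a shift passes 0.0625 or a number of a turn 0.188, either way. A call with a gripper value outside its range is refused whole. The fingers move at their own pace and stop on an object; "grip_force" is the grip in N (left out, the last holds). Time passes only in rows, so rows that do not move let the fingers close. It gives the time, the measured TCP pose, the force, the opening and the grip force at its end, in the units of the state.
- get_state(): the state, without advancing time (a new reading comes with each control period).
- read_camera(name): name is "scene" or "top" or "wrist"; returns a dict with "img" (400x640x3 uint8, red, green, blue), "camera_matrix" (3x3 intrinsics, pixels), "k1" (the pictures are not rectified: a ray, as slopes to the right and down, at radius r is drawn at 1 + k1 r^2 times it, then the intrinsics apply), "R" (3x3) and "t" (3): a world point X has camera coordinates R X + t; the wrist camera has in their place "hand_eye" (4x4, takes a point from camera to tool coordinates, whose origin is the TCP and whose axes are the flange's). Camera axes: x right, y down, z forward; pixel columns grow to the right and rows downward; lengths in m; the calibration is good to about 2 mm. A picture is of the moment at which its call begins: read the wrist's pose just before it. There is no depth.
- finish_job(): hands the job in; it is judged then, once.
Trained networks look in a picture, given as the dict that the camera call returned (one of the last four; its "shot" number tells which), for a name from the list of things; names that differ only in an ending like _2 or _b are one class to them, and where a whole thing is asked for, a point or a joint stands for the part that bears it (a point fixed in the world has none). Each returns a list of dicts, best first, with "p" (0 to 1); they miss things now and then, are a little off and sometimes report something else, mostly with a low value. They report only what shows in the picture. A call takes as long as a camera call. They do not tell look-alikes from the thing itself.
- search_frame(name, picture): "bbox" ([left, top, right, bottom] in pixels, round what is visible of it).
- silhouettes(name, picture): "pixels" (400x640 bool, what is visible of it) and "bbox" ([left, top, right, bottom] in pixels, round what is visible of it).
- pinpoint(name, picture): "at" ([row, column] in pixels: a listed point, or the origin of a listed thing).
The state is a dict: "clock": time; "joints": joint angles; "joint_velocities": joint speeds; "joint_torque": joint torques, N m; "tool_pos": TCP position; "eef_rot": TCP orientation; "wrist_force": force on the tool from outside, world axes, zero at the start; "ft_torque": the same for the moment, N m; "gripper_width": finger opening in m; "finger_force": force on a finger pad.
Only numpy, scipy, OpenCV 4.12 (cv2) and the standard library are available. Lean on these libraries where they do the work, as an engineer would, in place of code of your own. Each camera call takes 0.05 s, during which the arm holds its last target. There are 200 camera calls.

TASK

Lock the stop screw of the little jar-lid press: lift the clear drip cover off it and stand the cover upright on the wooden board, then run the hexagonal jam nut down the screw (clockwise seen from above) until it seats on the spring washer, and tighten it firmly there so that it stays locked when you let go. Do not tighten so hard that the stop screw turns round with the nut, because its setting must be kept, and leave the candle jar, the spray bottle and the pen where they are.

Things in the scene. Friction and masses are not known exactly. Their poses are not given: they have to be found in the camera images.
- jar_press: Small grey bench press for jar lids, fixed. Origin on the bench (z = 0) under the vertical stop-screw axis. Base plate 20 mm thick: 65 mm to both sides along its x, 55 mm along +y, 255 mm along -y. On the axis a steel boss, 26 mm across (foot 42), top at 60 mm; screw end at 110 mm. Along -y: a jar 72 mm across at 145 mm, then column and arm, 215 mm high; the arm ends 122 mm from the axis.
- jam_nut: Dark hex nut on the screw, 36 mm across flats, 20 high; origin its centre, z up, x square to two flats (others at 60 and 120 deg). Clockwise from above lowers it 0.64 mm per rad. Starts 1.6 to 3.5 rad above the washer; seated centre 73 mm above bench. Thread drag 0.22 N m; seated: 0.3, then 1.3 N m more per rad. Tighten to about 0.6 N m (0.5 at least); 1.0 turns the screw. Grip with 60 N or more.
- washer_top (a point): Centre of the top face of the steel spring washer (29 mm across, 3 mm thick) that lies on the boss round the screw: the seat of the nut, 63 mm above the bench. It gives a little under the tightened nut (up to about 0.3 mm).
- stop_screw (a joint): Angle of the stop screw in its boss (rad), 0 as it has been set, growing clockwise seen from above. It must stay within 0.1 rad of 0; it is stiff and turns only if the nut drags it round.
- drip_cover: Clear plastic drip cover, a loose upside-down beaker, 62 mm across, walls 4 mm, 104 mm high, with a white knob on top (138 mm overall, 0.11 to 0.22 kg). At the start it stands on the base plate (20 mm above the bench) over screw and nut, with some 5 mm of play round the nut. Origin at the centre of its open rim, z up along its axis.
- cover_knob (a point): Centre of the cover's round white knob, 26 mm across and 25 mm high, 125 mm above the cover's rim.
- wood_board: Square wooden board, 170 x 170 mm and 14 mm thick, fixed on the bench; origin at the centre of its underside on the bench. The cover goes upright anywhere well on it (its axis within 60 mm of the middle along each side).
- lidded_candle: Bystander: glass candle jar with tin lid, 74 mm across, 100 mm high; origin at the centre of its underside.
- spray_bottle: Bystander: small white spray bottle, 38 mm across, 152 mm high; origin at the centre of its underside.
- marker_pen: Bystander: marker pen lying on the bench, 133 mm long, 15 mm thick; origin on its underside near the middle, x along it.
Mind the look-alikes: they are no part of the job. Several things have the shape of the wood_board; the one meant has the colours described above.

How it is judged:
By the outcome, as a careful person would: the job done as asked, in the order asked, and still so for the second after the job is handed in, with the robot touching nothing.
It also fails if it takes over 67 s, if anything falls off the work surface, if the arm or the gripper's body presses on something with over 40 N, if the wrist force passes 120 N, or if a joint passes its speed limit or range.

## Working session

There is one attempt and no reset: what is moved stays moved. The work goes in short steps, Python scripts to look and compute and a tool call to move; the robot and the scene stay as the last step left them, time stands still between calls to the robot, and variables do not carry over. Pictures are saved under pics/ and viewed, at most 10 in all, crops included, and the job is handed in when it is done.

Besides the shell and the picture viewer there is one more tool, called after "Request:" as name(argument=value, ...), one argument or row to a line, values as JSON. step_arm: Moves the arm, as the interface text tells. Its arguments: {"type":"object","properties":{"increments":{"type":"array"},"grip_force":{"type":"number"}},"required":["increments"]}

```bash
mkdir -p pics; ls; cat > h.py <<'E'
import numpy as np, cv2
from station import *
from scipy.spatial.transform import Rotation as Rn
def ray(c,px,T=None):
    # px=(col,row) -> origin, dir world
    K=np.array(c["camera_matrix"]);k=c["k1"]
    d=np.array([(px[0]-K[0,2])/K[0,0],(px[1]-K[1,2])/K[1,1]])
    u=d.copy()
    for _ in range(20): u=d/(1+k*(u@u))
    v=np.array([u[0],u[1],1.])
    if "R" in c:
        R=np.array(c["R"]);t=np.array(c["t"]); return -R.T@t,R.T@v
    M=T@np.array(c["hand_eye"]); return M[:3,3],M[:3,:3]@v
def atz(c,px,z,T=None):
    o,d=ray(c,px,T); return o+d*(z-o[2])/d[2]
def tri(rs):
    A=0;b=0
    for o,d in rs:
        d=d/np.linalg.norm(d);P=np.eye(3)-np.outer(d,d);A=A+P;b=b+P@o
    return np.linalg.solve(A,b)
def toolT(s):
    T=np.eye(4);T[:3,:3]=Rn.from_euler('xyz',s["eef_rot"]).as_matrix();T[:3,3]=s["tool_pos"];return T
def proj(c,X,T=None):
    if "R" in c: p=np.array(c["R"])@X+np.array(c["t"])
    else:
        M=np.linalg.inv(T@np.array(c["hand_eye"]));p=M[:3,:3]@X+M[:3,3]
    u=p[:2]/p[2];u=u*(1+c["k1"]*(u@u));K=np.array(c["camera_matrix"])
    return np.array([K[0,0]*u[0]+K[0,2],K[1,1]*u[1]+K[1,2]])
def save(c,n,img=None): cv2.imwrite("pics/"+n,cv2.cvtColor(c["img"] if img is None else img,cv2.COLOR_RGB2BGR))
E
python3 - <<'E'
from h import *
s=get_state();print({k:np.round(v,3).tolist() for k,v in s.items()})
cs={n:read_camera(n) for n in("scene","top")}
for n,c in cs.items():
    save(c,n+"0.png")
    print(n,"cam at",np.round(-np.array(c["R"]).T@c["t"],3))
    for o in("jar_press","drip_cover","cover_knob","wood_board","jam_nut","lidded_candle","spray_bottle","marker_pen"):
        for p in pinpoint(o,c)[:4]: print(o,np.round(p["at"][::-1]),round(p["p"],2),end=' ')
        for p in search_frame(o,c)[:4]: print('box',np.round(p["bbox"]),round(p["p"],2),end=' ')
        print()
ks=[ray(c,pinpoint("cover_knob",c)[0]["at"][::-1]) for c in cs.values() if pinpoint("cover_knob",c)]
if len(ks)==2: print("knob",tri(ks))
E
```

```text
pics
{'clock': 0.0, 'joints': [-1.38, 0.277, -0.028, 1.268, 0.0, 1.467], 'joint_velocities': [-0.002, 0.0, -0.0, 0.001, -0.0, 0.002], 'joint_torque': [-0.0, -44.551, 29.52, 0.016, -0.0, -0.0], 'tool_pos': [0.181, -0.597, 0.206], 'eef_rot': [-3.139, -0.0, 0.294], 'wrist_force': [-0.832, 0.181, 0.554], 'ft_torque': [-0.023, 0.025, 0.012], 'finger_force': 0.0, 'gripper_width': 0.085}
scene cam at [1.001 0.857 1.168]
jar_press [236. 185.] 0.74 box [177.  82. 268. 202.] 0.67 
drip_cover [237. 178.] 0.8 drip_cover [234. 170.] 0.24 box [222. 143. 248. 189.] 0.7 
cover_knob [230. 151.] 0.6 box [220. 145. 248. 189.] 0.6 box [177.  84. 269. 204.] 0.45 
wood_board [336. 240.] 0.77 wood_board [238. 176.] 0.71 wood_board [415. 206.] 0.64 wood_board [307. 346.] 0.55 box [291. 203. 381. 279.] 0.94 box [377. 170. 454. 233.] 0.79 box [262. 300. 359. 389.] 0.71 

lidded_candle [216. 254.] 0.88 box [200. 223. 233. 263.] 0.69 
spray_bottle [245. 276.] 0.66 box [233. 245. 253. 283.] 0.97 
marker_pen [304. 169.] 0.81 box [285. 163. 332. 174.] 0.54 
top cam at [0.369 0.193 0.995]
jar_press [409. 174.] 0.83 box [387. 140. 560. 205.] 0.93 
drip_cover [408. 170.] 0.64 box [400. 150. 437. 186.] 0.82 
cover_knob [430. 163.] 0.66 cover_knob [379. 259.] 0.6 box [401. 154. 442. 188.] 0.64 box [230. 179. 313. 264.] 0.53 
wood_board [274. 220.] 0.98 wood_board [196. 126.] 0.96 wood_board [259. 334.] 0.89 box [158.  93. 228. 163.] 0.91 box [232. 177. 313. 266.] 0.71 box [214. 291. 304. 383.] 0.71 
box [386. 140. 556. 202.] 0.57 
lidded_candle [335. 110.] 0.71 lidded_candle [408. 171.] 0.2 box [322.  81. 351. 123.] 0.95 
spray_bottle [290. 116.] 0.63 box [281.  88. 300. 123.] 0.71 
marker_pen [380. 262.] 0.96 box [361. 241. 400. 282.] 0.92 
knob [ 0.58578937 -0.07064971  0.12796796]
```

View pics/scene0.png

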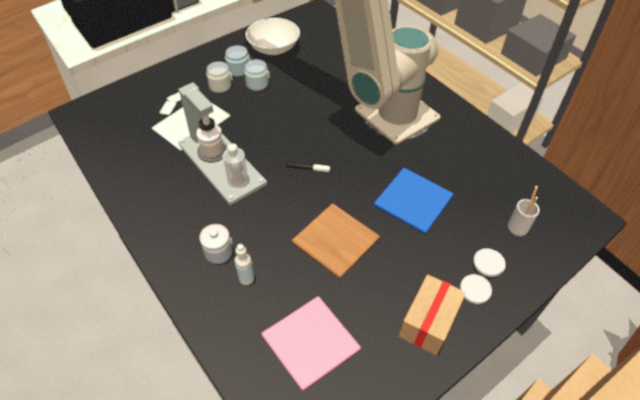

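View pics/top0.png

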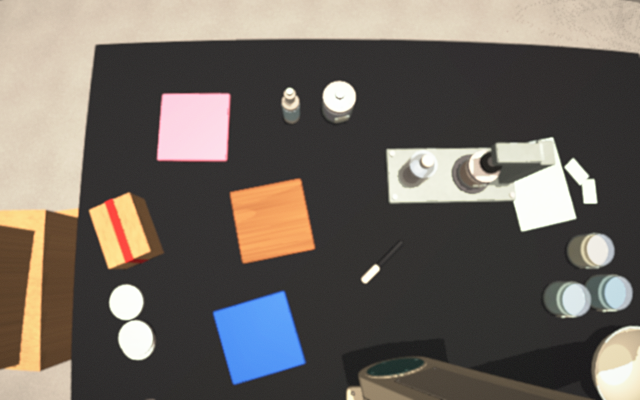

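```bash
python3 - <<'E'
from h import *
a=read_camera("scene");b=read_camera("top")
for n,z,pa,pb in (("knob",.145,(230,151),(430,163)),("press origin",0.0,(236,185),(409,174)),("coverrim",.02,(237,178),(408,170)),("board1",.014,(336,240),(274,220)),("board?",.014,(415,206),(259,334)),("board?",.014,(307,346),(196,126)),("candle",0,(216,254),(335,110)),("spray",0,(245,276),(290,116)),("pen",0,(304,169),(380,262))):
    print(n,np.round(atz(a,pa,z),3),np.round(atz(b,pb,z),3),np.round(tri([ray(a,pa),ray(b,pb)]),3))
x=cv2.resize(b["img"][100:300,220:570],None,fx=2.25,fy=2.25,interpolation=cv2.INTER_CUBIC);save(b,"crop1.png",x)
E
```

```text
knob [ 0.593 -0.054  0.145] [ 0.583 -0.067  0.145] [ 0.587 -0.071  0.127]
press origin [ 0.593 -0.054  0.   ] [ 0.592 -0.058  0.   ] [ 0.592 -0.058 -0.004]
coverrim [ 0.584 -0.06   0.02 ] [ 0.597 -0.051  0.02 ] [ 0.591 -0.045  0.04 ]
board1 [0.485 0.281 0.014] [0.481 0.265 0.014] [ 0.48   0.269 -0.005]
board? [0.235 0.326 0.014] [0.223 0.297 0.014] [ 0.213  0.305 -0.025]
board? [0.726 0.474 0.014] [0.71  0.456 0.014] [ 0.719  0.464 -0.015]
candle [0.763 0.117 0.   ] [0.753 0.118 0.   ] [ 0.759  0.115 -0.008]
spray [ 0.737  0.22  -0.   ] [0.738 0.229 0.   ] [0.737 0.227 0.008]
pen [0.396 0.015 0.   ] [0.383 0.019 0.   ] [ 0.387  0.013 -0.01 ]
```

View pics/crop1.png

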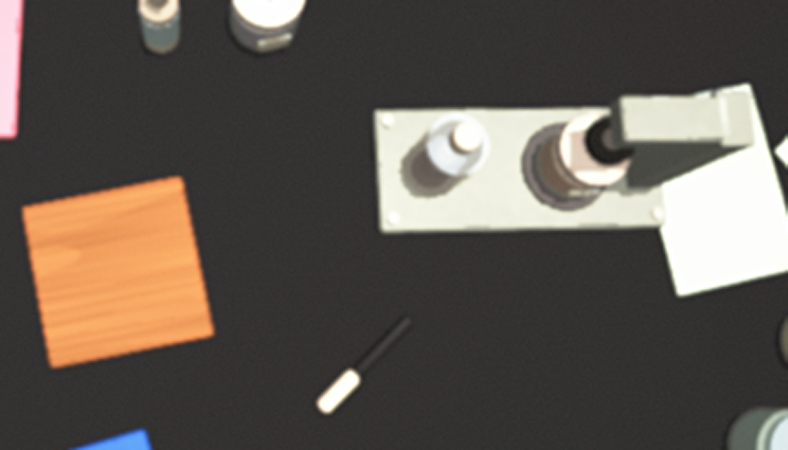

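```bash
python3 - <<'E'
from h import *
c=read_camera("wrist");print(np.round(c["hand_eye"],3),c["camera_matrix"])
s=get_state();T=toolT(s);print(T.round(3))
print(((T[:3,:3].T)@(np.array([.585,-.06,.31])-s["tool_pos"])).round(3))
E
```

```text
[[ 0.001 -0.944 -0.33   0.084]
 [ 1.     0.001 -0.001 -0.001]
 [ 0.001 -0.33   0.944 -0.167]
 [ 0.     0.     0.     1.   ]] [[281.92618784   0.         319.83703326]
 [  0.         281.92618784 199.60766219]
 [  0.           0.           1.        ]]
[[ 0.957  0.29  -0.     0.181]
 [ 0.29  -0.957  0.    -0.598]
 [-0.    -0.    -1.     0.207]
 [ 0.     0.     0.     1.   ]]
[ 0.543 -0.398 -0.102]
```

Request:
step_arm(
  increments=[
    [[0, 0, -0.02], [0, 0, -0.175], 0.085],
    [[0, 0, -0.02], [0, 0, -0.175], 0.085],
    [[0, 0, -0.02], [0, 0, -0.175], 0.085],
    [[0, 0, -0.02], [0, 0, -0.175], 0.085],
    [[0, 0, -0.02], [0, 0, -0.175], 0.085],
  ],
)

```text
clock: 2.68
tool_pos: [0.181, -0.5982, 0.3082]
eef_rot: [3.142, 0.0, 1.175]
wrist_force: [-0.2, -0.5, 0.1]
gripper_width: 0.0853
finger_force: 0.0
```

Request:
step_arm(
  increments=[
    [[0, 0, 0], [0, 0, -0.175], 0.085],
    [[0, 0, 0], [0, 0, -0.175], 0.085],
    [[0, 0, 0], [0, 0, -0.175], 0.085],
    [[0, 0, 0], [0, 0, -0.175], 0.085],
    [[0, 0, 0], [0, 0, 0], 0.085],
  ],
)

```text
clock: 3.3
tool_pos: [0.181, -0.5982, 0.3075]
eef_rot: [-3.142, 0.0, 1.867]
wrist_force: [0.6, 0.4, -0.1]
gripper_width: 0.0851
finger_force: 0.0
```

Request:
step_arm(
  increments=[
    [[0.033, 0.045, 0], [0, 0, 0], 0.085],
    [[0.033, 0.045, 0], [0, 0, 0], 0.085],
    [[0.033, 0.045, 0], [0, 0, 0], 0.085],
    [[0.033, 0.045, 0], [0, 0, 0], 0.085],
    [[0.033, 0.045, 0], [0, 0, 0], 0.085],
  ],
)

```text
clock: 3.92
tool_pos: [0.3485, -0.373, 0.3077]
eef_rot: [3.141, 0.001, 1.865]
wrist_force: [0.9, -1.2, 0.1]
gripper_width: 0.0849
finger_force: 0.0
```

Request:
step_arm(
  increments=[
    [[0.033, 0.045, 0], [0, 0, 0], 0.085],
    [[0.033, 0.045, 0], [0, 0, 0], 0.085],
    [[0.033, 0.045, 0], [0, 0, 0], 0.085],
    [[0.033, 0.045, 0], [0, 0, 0], 0.085],
    [[0.033, 0.045, 0], [0, 0, 0], 0.085],
  ],
)

```text
clock: 4.55
tool_pos: [0.5152, -0.1491, 0.3078]
eef_rot: [3.141, 0.001, 1.865]
wrist_force: [0.1, -0.3, 0.2]
gripper_width: 0.085
finger_force: 0.0
```

Request:
step_arm(
  increments=[
    [[0.033, 0.045, 0], [0, 0, 0], 0.085],
    [[0.0, 0.02, 0], [0, 0, 0], 0.085],
    [[0, 0, 0], [0, 0, 0], 0.085],
    [[0, 0, 0], [0, 0, 0], 0.085],
  ],
)

```text
clock: 5.05
tool_pos: [0.566, -0.101, 0.3074]
eef_rot: [-3.141, -0.0, 1.867]
wrist_force: [0.2, 0.1, -0.6]
gripper_width: 0.0854
finger_force: 0.0
```

```bash
python3 - <<'E'
from h import *
s=get_state();T=toolT(s);c=read_camera("wrist");print(s["tool_pos"],s["eef_rot"],np.round(s["joints"],2))
save(c,"w1.png")
for n,z in (("cover_knob",.145),("drip_cover",.02),("jar_press",0)):
    for p in pinpoint(n,c)[:2]: print(n,p["p"],np.round(p["at"][::-1]),atz(c,p["at"][::-1],z,T).round(4))
    for p in silhouettes(n,c)[:1]: print(p["bbox"])
E
```

```text
[ 0.56602068 -0.10098286  0.30738496] [-3.14059009e+00 -1.45098919e-05  1.86666987e+00] [-0.29  0.15  0.03  1.45 -0.    0.99]
cover_knob 0.65 [347. 147.] [ 0.5837 -0.0577  0.145 ]
[322.6, 112.0, 372.4, 164.4]
drip_cover 0.71 [341. 135.] [ 0.585  -0.0566  0.02  ]
[267.2, 88.5, 389.4, 347.8]
```

View image.

View pics/w1.png

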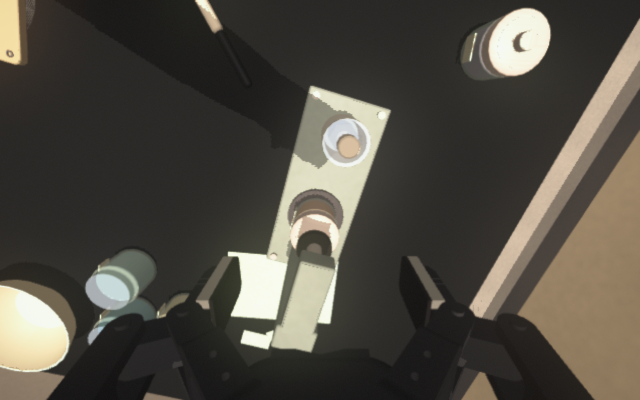

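Request:
step_arm(
  increments=[
    [[0.036, 0.03, 0], [0, 0, 0], 0.06],
    [[0, 0, 0.045], [0, 0, 0], 0.06],
    [[0, 0, 0.045], [0, 0, 0], 0.06],
    [[0, 0, 0], [0, 0, 0], 0.06],
    [[0, 0, 0], [0, 0, 0], 0.06],
  ],
)

```text
clock: 6.02
tool_pos: [0.5857, -0.0572, 0.2192]
eef_rot: [3.14, 0.001, 1.868]
wrist_force: [1.0, 0.0, 1.2]
gripper_width: 0.06
finger_force: 0.0
```

```bash
python3 - <<'E'
from h import *
s=get_state();T=toolT(s);c=read_camera("wrist");print(s["tool_pos"],s["eef_rot"],np.round(s["joints"],2))
save(c,"w2.png")
R=T[:3,:3]
for n,z in (("cover_knob",.145),("drip_cover",.02)):
    for p in pinpoint(n,c)[:2]:
        X=atz(c,p["at"][::-1],z,T); print(n,p["p"],np.round(p["at"][::-1]),X.round(4),(R.T@(X-s["tool_pos"])).round(4))
    for p in silhouettes(n,c)[:1]: print(p["bbox"])
E
```

```text
[ 0.58566465 -0.05719124  0.21920381] [3.13978705e+00 1.00174731e-03 1.86838858e+00] [-0.21  0.2  -0.09  1.27 -0.    1.07]
cover_knob 0.63 [322. 196.] [ 0.5843 -0.0518  0.145 ] [0.0056 0.0001 0.0742]
[292.8, 147.1, 350.4, 219.8]
drip_cover 0.59 [321. 168.] [ 0.5851 -0.0546  0.02  ] [ 0.0028 -0.0002  0.1992]
[290.8, 148.3, 350.9, 223.1]
```

View pics/w2.png

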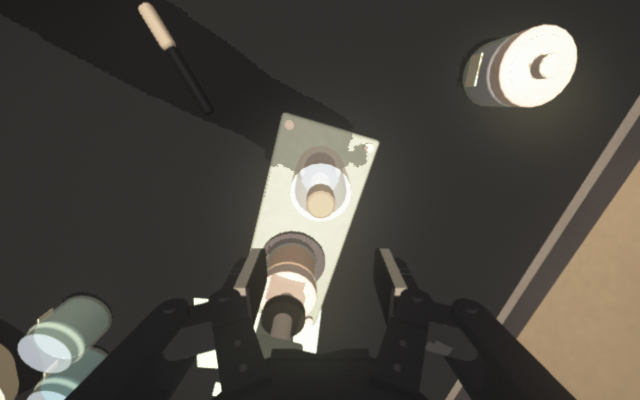

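Request:
step_arm(
  increments=[
    [[0.004, 0, 0.04], [0, 0, 0], 0.06],
    [[0, 0, 0.036], [0, 0, 0], 0.06],
    [[0, 0, 0], [0, 0, 0], 0.06],
    [[0, 0, 0], [0, 0, 0], 0.02],
    [[0, 0, 0], [0, 0, 0], 0.01],
  ],
  grip_force=45,
)

```text
clock: 6.9
tool_pos: [0.5855, -0.0534, 0.1439]
eef_rot: [3.138, 0.002, 1.869]
wrist_force: [0.5, -0.6, 0.5]
gripper_width: 0.0242
finger_force: 0.0
```

Request:
step_arm(
  increments=[
    [[0, 0, 0], [0, 0, 0], 0.01],
    [[0, 0, 0], [0, 0, 0], 0.01],
    [[0, 0, 0], [0, 0, 0], 0.01],
  ],
)

```text
clock: 7.28
tool_pos: [0.5837, -0.053, 0.1417]
eef_rot: [3.141, 0.0, 1.869]
wrist_force: [0.5, 0.2, 0.5]
gripper_width: 0.0101
finger_force: 0.0
```

```bash
python3 - <<'E'
from h import *
s=get_state();T=toolT(s);c=read_camera("wrist");R=T[:3,:3]
a=read_camera("scene")
for n,z in (("cover_knob",.145),("drip_cover",.02)):
    for p in pinpoint(n,c)[:2]:
        X=atz(c,p["at"][::-1],z,T); print(n,p["p"],np.round(p["at"][::-1]),(R.T@(X-s["tool_pos"])).round(4))
    for p in pinpoint(n,a)[:2]:
        print(n,p["p"],np.round(p["at"][::-1]),atz(a,p["at"][::-1],z).round(4))
print("TCP in scene",proj(a,np.array(s["tool_pos"])))
x=np.hstack([c["img"][100:400,120:520],cv2.resize(a["img"][110:210,180:280],(300,300),interpolation=cv2.INTER_CUBIC)]);save(c,"w3.png",x)
E
```

```text
cover_knob 0.76 [325. 245.] [-0.0023  0.0019 -0.0033]
cover_knob 0.58 [234. 151.] [ 0.5861 -0.0474  0.145 ]
drip_cover 0.64 [321. 189.] [-0.0025 -0.0002  0.1217]
drip_cover 0.62 [237. 180.] [ 0.5867 -0.0539  0.02  ]
TCP in scene [233.39965626 150.54900254]
```

View pics/w3.png

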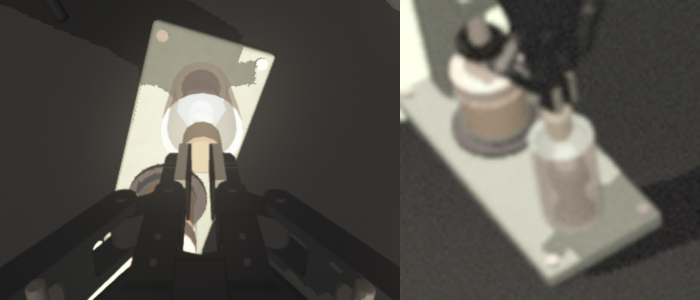

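```bash
python3 - <<'E'
from h import *
s=get_state();T=toolT(s);c=read_camera("wrist");a=read_camera("scene")
print(s["tool_pos"],s["gripper_width"],s["finger_force"])
im=cv2.resize(c["img"][150:350,220:420],None,fx=3,fy=3,interpolation=cv2.INTER_CUBIC)
th=np.linspace(0,6.28,60)
def dr(X,col):
    u=proj(c,X,T); cv2.circle(im,(int((u[0]-220)*3),int((u[1]-150)*3)),1,col,-1)
P=np.array(s["tool_pos"])
for t in th:
    for z in (.1325,.1575): dr(np.array([P[0]+.013*np.cos(t),P[1]+.013*np.sin(t),z]),(255,0,0))
for y in(-.005,.005):
    for x in np.linspace(-.011,.011,15): dr(P+T[:3,:3]@np.array([x,y,.014]),(0,255,0))
i2=cv2.resize(a["img"][130:200,210:260],(200,280),interpolation=cv2.INTER_CUBIC)
i2=np.vstack([i2,np.zeros((320,200,3),np.uint8)])
save(c,"w4.png",np.hstack([im,i2]))
E
```

```text
[ 0.58355149 -0.05294795  0.14141331] 0.009593773961138695 0.0
```

View pics/w4.png

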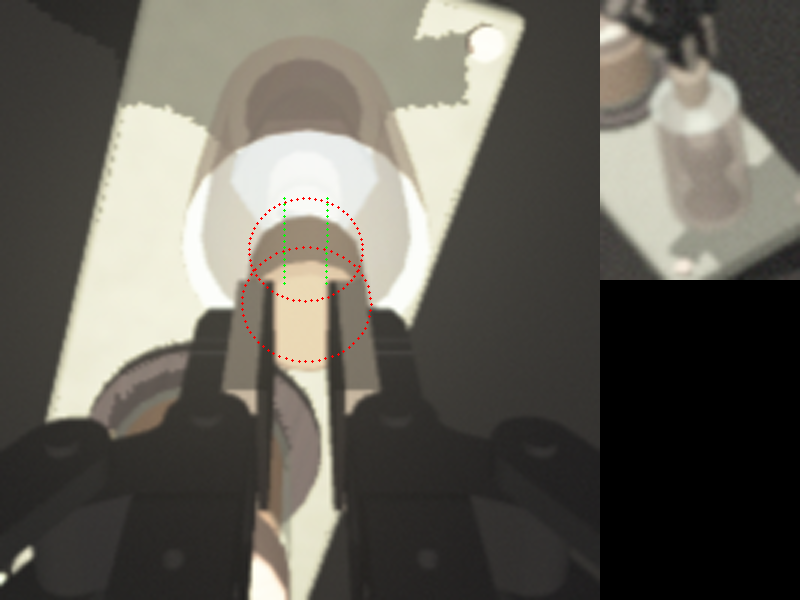

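Request:
step_arm(
  increments=[
    [[-0.002, 0, 0], [0, 0, 0], 0.045],
    [[0, 0, 0], [0, 0, 0], 0.045],
    [[0, 0, 0], [0, 0, 0], 0.045],
    [[0, 0, 0.002], [0, 0, 0], 0.045],
    [[0, 0, 0.003], [0, 0, 0], 0.045],
  ],
)

```text
clock: 8.3
tool_pos: [0.5843, -0.0548, 0.1364]
eef_rot: [3.141, 0.0, 1.869]
wrist_force: [-0.6, 0.7, 0.0]
gripper_width: 0.0448
finger_force: 0.0
```

Request:
step_arm(
  increments=[
    [[0, 0, 0.002], [0, 0, 0], 0.045],
    [[0, 0, 0.002], [0, 0, 0], 0.045],
    [[0, 0, 0.002], [0, 0, 0], 0.045],
    [[0, 0, 0], [0, 0, 0], 0.045],
  ],
)

```text
clock: 8.8
tool_pos: [0.584, -0.0548, 0.1303]
eef_rot: [-3.141, -0.0, 1.869]
wrist_force: [0.5, -0.4, 0.1]
gripper_width: 0.0451
finger_force: 0.0
```

Request:
step_arm(
  increments=[
    [[0, 0, 0.002], [0, 0, 0], 0.045],
    [[0, 0, 0.002], [0, 0, 0], 0.045],
    [[0, 0, 0.002], [0, 0, 0], 0.045],
    [[0, 0, 0], [0, 0, 0], 0.045],
  ],
)

```text
clock: 9.3
tool_pos: [0.584, -0.0549, 0.1242]
eef_rot: [-3.141, -0.0, 1.869]
wrist_force: [0.3, 0.5, 0.2]
gripper_width: 0.0451
finger_force: 0.0
```

Request:
step_arm(
  increments=[
    [[0, 0, 0.002], [0, 0, 0], 0.045],
    [[0, 0, 0.002], [0, 0, 0], 0.045],
    [[0, 0, 0.002], [0, 0, 0], 0.045],
    [[0, 0, 0], [0, 0, 0], 0.045],
  ],
)

```text
clock: 9.8
tool_pos: [0.584, -0.0548, 0.1182]
eef_rot: [-3.141, -0.0, 1.869]
wrist_force: [0.4, -0.5, 0.8]
gripper_width: 0.0451
finger_force: 0.0
```

```bash
python3 - <<'E'
from h import *
s=get_state();T=toolT(s);c=read_camera("wrist");a=read_camera("scene")
print(s["tool_pos"],s["gripper_width"],s["wrist_force"])
im=cv2.resize(c["img"][150:350,220:420],None,fx=3,fy=3,interpolation=cv2.INTER_CUBIC)
i2=cv2.resize(a["img"][130:200,210:260],(200,280),interpolation=cv2.INTER_CUBIC)
i2=np.vstack([i2,np.zeros((320,200,3),np.uint8)])
save(c,"w5.png",np.hstack([im,i2]))
E
```

```text
[ 0.58398529 -0.05484421  0.11823631] 0.04509091393640734 [ 0.37268884 -0.50357759  0.77523228]
```

View pics/w5.png

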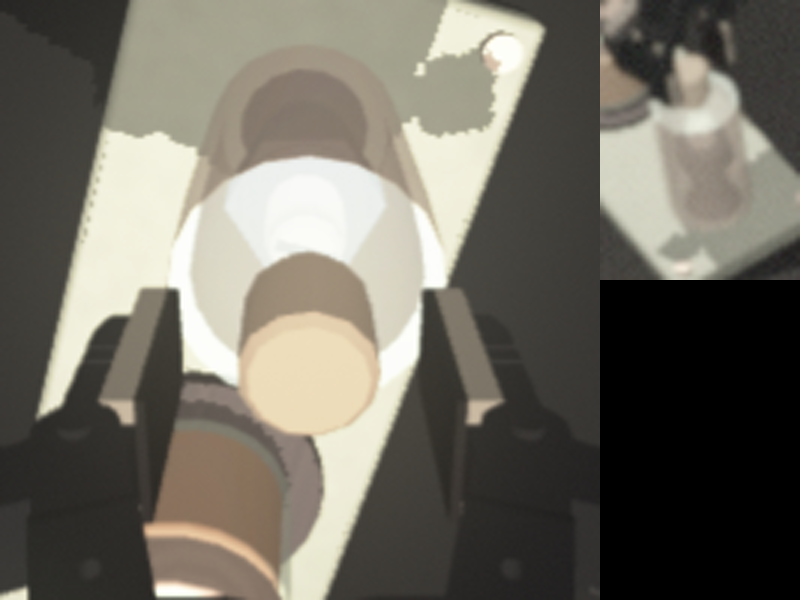

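Request:
step_arm(
  increments=[
    [[-0.003, 0, 0.004], [0, 0, 0], 0.045],
    [[0, 0, 0.004], [0, 0, 0], 0.045],
    [[0, 0, 0.004], [0, 0, 0], 0.045],
    [[0, 0, 0.003], [0, 0, 0], 0.045],
    [[0, 0, 0], [0, 0, 0], 0.045],
  ],
)

```text
clock: 10.52
tool_pos: [0.5848, -0.0576, 0.1031]
eef_rot: [-3.141, -0.0, 1.869]
wrist_force: [-0.6, -0.1, 1.2]
gripper_width: 0.0451
finger_force: 0.0
```

Request:
step_arm(
  increments=[
    [[0, 0, 0], [0, 0, 0], 0.02],
    [[0, 0, 0], [0, 0, 0], 0.02],
    [[0, 0, 0], [0, 0, 0], 0.02],
    [[0, 0, 0], [0, 0, 0], 0.02],
  ],
  grip_force=40,
)

```text
clock: 11.02
tool_pos: [0.5854, -0.0577, 0.1038]
eef_rot: [3.141, 0.0, 1.869]
wrist_force: [0.7, -0.3, 0.6]
gripper_width: 0.0245
finger_force: 39.5
```

Request:
step_arm(
  increments=[
    [[0, 0, -0.01], [0, 0, 0], 0.02],
    [[0, 0, -0.02], [0, 0, 0], 0.02],
    [[0, 0, -0.03], [0, 0, 0], 0.02],
    [[0, 0, -0.03], [0, 0, 0], 0.02],
    [[0, 0, -0.03], [0, 0, 0], 0.02],
  ],
)

```text
clock: 11.65
tool_pos: [0.5846, -0.0577, 0.2247]
eef_rot: [-3.141, -0.0, 1.869]
wrist_force: [0.4, 0.1, -2.5]
gripper_width: 0.0245
finger_force: 39.4
```

Request:
step_arm(
  increments=[
    [[0.015, 0, -0.01], [0, 0, 0], 0.02],
    [[0.03, 0, 0], [0, 0, 0], 0.02],
    [[0.045, 0, 0], [0, 0, 0], 0.02],
    [[0.05, 0, 0], [0, 0, 0], 0.02],
    [[0.05, 0, 0], [0, 0, 0], 0.02],
  ],
)

```text
clock: 12.28
tool_pos: [0.5273, 0.1258, 0.2325]
eef_rot: [-3.14, -0.001, 1.869]
wrist_force: [0.1, 0.6, -1.8]
gripper_width: 0.0246
finger_force: 39.4
```

Request:
step_arm(
  increments=[
    [[0.05, 0, 0], [0, 0, 0], 0.02],
    [[0.045, 0, 0], [0, 0, 0], 0.02],
    [[0.035, 0, 0], [0, 0, 0], 0.02],
    [[0.02, 0, 0], [0, 0, 0], 0.02],
    [[0.0, 0, 0], [0, 0, 0], 0.02],
  ],
)

```text
clock: 12.9
tool_pos: [0.4842, 0.2681, 0.2329]
eef_rot: [-3.14, 0.0, 1.871]
wrist_force: [0.3, -0.3, -2.9]
gripper_width: 0.0249
finger_force: 39.4
```

```bash
python3 - <<'E'
from h import *
s=get_state();a=read_camera("scene");b=read_camera("top")
print(s["tool_pos"],s["gripper_width"],s["wrist_force"])
for c in(a,b):
    for n,z in(("drip_cover",.155-.011),("cover_knob",.27),("wood_board",.014)):
        for p in pinpoint(n,c)[:2]: print(n,round(p["p"],2),np.round(p["at"][::-1]),atz(c,p["at"][::-1],z).round(3))
x=np.hstack([cv2.resize(c["img"][u:u+130,v:v+130],(400,400),interpolation=cv2.INTER_CUBIC) for c,u,v in((a,150,270),(b,150,200))]);save(a,"w6.png",x)
E
```

```text
[0.48418016 0.26809927 0.23289163] 0.02487575185367306 [ 0.2690733  -0.30795202 -2.85474914]
drip_cover 0.74 [337. 206.] [0.477 0.268 0.144]
cover_knob 0.86 [334. 174.] [0.489 0.263 0.27 ]
wood_board 0.88 [333. 239.] [0.489 0.275 0.014]
wood_board 0.65 [307. 344.] [0.722 0.47  0.014]
```

View pics/w6.png

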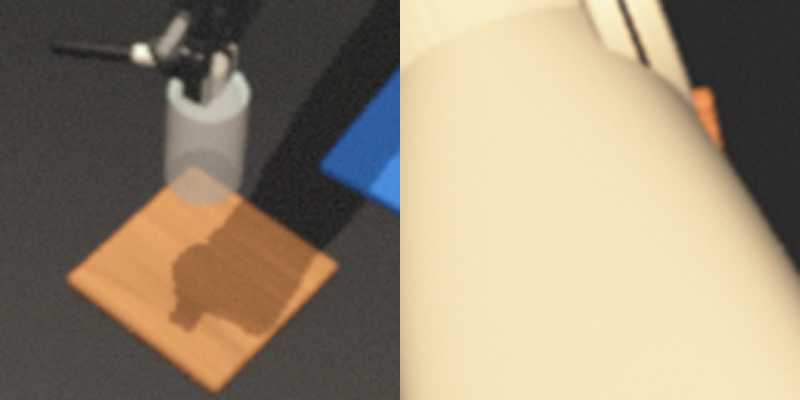

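Request:
step_arm(
  increments=[
    [[0, 0, 0.04], [0, 0, 0], 0.02],
    [[0, 0, 0.04], [0, 0, 0], 0.02],
    [[0, 0, 0.03], [0, 0, 0], 0.02],
    [[0, 0, 0.018], [0, 0, 0], 0.02],
    [[0, 0, 0.0], [0, 0, 0], 0.02],
  ],
)

```text
clock: 13.92
tool_pos: [0.4844, 0.2666, 0.1044]
eef_rot: [-3.139, 0.0, 1.868]
wrist_force: [0.2, 0.1, -1.4]
gripper_width: 0.0244
finger_force: 39.5
```

Request:
step_arm(
  increments=[
    [[0, 0, 0.002], [0, 0, 0], 0.02],
    [[0, 0, 0.002], [0, 0, 0], 0.02],
    [[0, 0, 0.001], [0, 0, 0], 0.02],
    [[0, 0, 0], [0, 0, 0], 0.02],
  ],
)

```text
clock: 14.42
tool_pos: [0.4854, 0.2674, 0.1008]
eef_rot: [3.141, -0.0, 1.869]
wrist_force: [-0.5, -0.1, -1.7]
gripper_width: 0.0243
finger_force: 39.5
```

Request:
step_arm(
  increments=[
    [[0, 0, 0.001], [0, 0, 0], 0.02],
    [[0, 0, 0.001], [0, 0, 0], 0.02],
    [[0, 0, 0], [0, 0, 0], 0.02],
  ],
)

```text
clock: 14.8
tool_pos: [0.4851, 0.2672, 0.0983]
eef_rot: [-3.141, 0.0, 1.869]
wrist_force: [0.4, 0.0, -1.0]
gripper_width: 0.0246
finger_force: 39.5
```

Request:
step_arm(
  increments=[
    [[0, 0, 0.001], [0, 0, 0], 0.02],
    [[0, 0, 0], [0, 0, 0], 0.02],
  ],
)

```text
clock: 15.05
tool_pos: [0.4855, 0.2673, 0.0977]
eef_rot: [3.141, -0.0, 1.869]
wrist_force: [-0.8, 0.3, 0.4]
gripper_width: 0.0247
finger_force: 39.6
```

Request:
step_arm(
  increments=[
    [[0, 0, 0], [0, 0, 0], 0.035],
    [[0, 0, 0], [0, 0, 0], 0.05],
    [[0, 0, 0], [0, 0, 0], 0.06],
    [[0, 0, 0], [0, 0, 0], 0.06],
    [[0, 0, -0.02], [0, 0, 0], 0.06],
  ],
)

```text
clock: 15.68
tool_pos: [0.4836, 0.2666, 0.116]
eef_rot: [-3.137, 0.0, 1.869]
wrist_force: [0.3, -0.7, 0.8]
gripper_width: 0.0601
finger_force: 0.0
```

Request:
step_arm(
  increments=[
    [[0, 0, -0.04], [0, 0, 0], 0.07],
    [[0, 0, -0.04], [0, 0, 0], 0.07],
    [[-0.04, 0, -0.02], [0, 0, 0], 0.07],
    [[-0.05, 0, 0], [0, 0, 0], 0.07],
    [[-0.05, 0, 0], [0, 0, 0], 0.07],
  ],
)

```text
clock: 16.3
tool_pos: [0.5271, 0.1324, 0.2182]
eef_rot: [3.14, 0.0, 1.87]
wrist_force: [0.3, -0.5, -0.2]
gripper_width: 0.0698
finger_force: 0.0
```

Request:
step_arm(
  increments=[
    [[-0.05, 0, 0], [0, 0, 0], 0.07],
    [[-0.05, 0, 0], [0, 0, 0], 0.07],
    [[-0.05, 0, 0], [0, 0, 0], 0.07],
    [[-0.05, 0, 0], [0, 0, 0], 0.07],
    [[0, 0, 0], [0, 0, 0], 0.07],
  ],
)

```text
clock: 16.92
tool_pos: [0.5861, -0.0609, 0.2173]
eef_rot: [3.141, 0.001, 1.864]
wrist_force: [-0.6, -0.2, 0.0]
gripper_width: 0.0703
finger_force: 0.0
```

```bash
python3 - <<'E'
from h import *
s=get_state();T=toolT(s);c=read_camera("wrist");a=read_camera("scene");b=read_camera("top");R=T[:3,:3]
print(s["tool_pos"],np.round(s["joints"],2))
for n,cc,z in(("drip_cover",a,.014),("cover_knob",a,.139),("drip_cover",b,.014),("cover_knob",b,.139),("jam_nut",c,.075),("washer_top",c,.063),("jam_nut",b,.075),("jam_nut",a,.075)):
    for p in pinpoint(n,cc)[:2]:
        X=atz(cc,p["at"][::-1],z,T); print(n,round(p["p"],2),np.round(p["at"][::-1]),X.round(3),(R.T@(X-s["tool_pos"])).round(4))
u=proj(c,np.array([.585,-.058,.083]),T).astype(int)
x=np.hstack([cv2.resize(c["img"][u[1]-50:u[1]+50,u[0]-50:u[0]+50],(500,500),interpolation=cv2.INTER_CUBIC),np.vstack([cv2.resize(cc["img"][y:y+100,x:x+100],(250,250),interpolation=cv2.INTER_CUBIC) for cc,y,x in((a,180,280),(b,170,230))])]);save(c,"w7.png",x);print(u)
E
```

```text
[ 0.58607432 -0.06091389  0.2173248 ] [-0.21  0.21 -0.09  1.27 -0.    1.06]
drip_cover 0.71 [334. 238.] [0.486 0.272 0.014] [3.48e-01 3.00e-04 2.03e-01]
cover_knob 0.91 [333. 210.] [0.492 0.268 0.139] [0.342  0.0046 0.078 ]
drip_cover 0.89 [271. 217.] [0.488 0.271 0.014] [0.3459 0.0024 0.203 ]
drip_cover 0.72 [266. 212.] [0.499 0.282 0.014] [0.354  0.0161 0.203 ]
cover_knob 0.57 [267. 214.] [0.479 0.269 0.139] [ 0.3469 -0.0072  0.078 ]
cover_knob 0.42 [291. 115.] [0.69  0.222 0.139] [0.2407 0.1808 0.0782]
jam_nut 0.89 [324. 175.] [ 0.587 -0.053  0.075] [0.0078 0.0029 0.1423]
washer_top 0.75 [321. 171.] [ 0.583 -0.052  0.063] [ 0.0094 -0.0008  0.1543]
jam_nut 0.55 [418. 169.] [ 0.587 -0.061  0.075] [-0.0003  0.001   0.1423]
jam_nut 0.42 [236. 166.] [ 0.583 -0.057  0.075] [ 0.0046 -0.0021  0.1423]
[321 180]
```

View pics/w7.png

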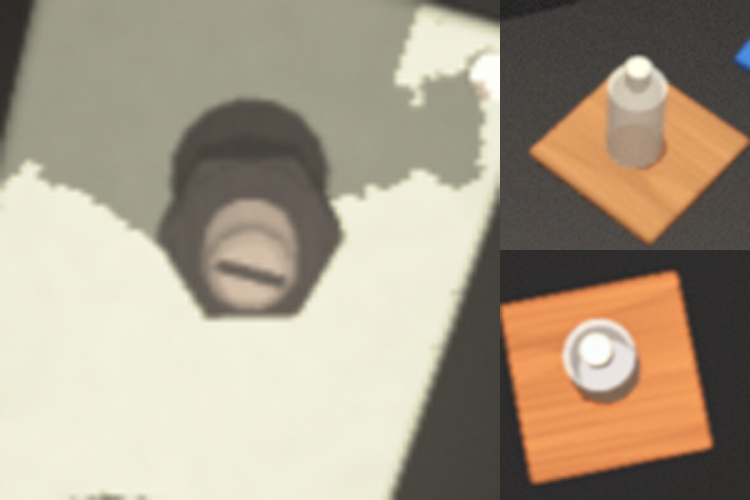

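Request:
step_arm(
  increments=[
    [[0, 0, 0], [0, 0, -0.175], 0.062],
    [[0, 0, 0], [0, 0, -0.175], 0.062],
    [[0, 0, 0], [0, 0, -0.175], 0.062],
    [[0, 0, 0], [0, 0, -0.175], 0.062],
    [[0, 0, 0], [0, 0, -0.175], 0.062],
  ],
)

```text
clock: 18.1
tool_pos: [0.5851, -0.0575, 0.2176]
eef_rot: [3.142, 0.0, 2.75]
wrist_force: [0.6, -0.2, 0.5]
gripper_width: 0.0619
finger_force: 0.0
```

Request:
step_arm(
  increments=[
    [[0, 0, 0], [0, 0, -0.175], 0.062],
    [[0, 0, 0], [0, 0, -0.175], 0.062],
    [[0, 0, 0], [0, 0, -0.175], 0.062],
    [[0, 0, 0], [0, 0, -0.17], 0.062],
    [[0, 0.004, 0], [0, 0, 0], 0.062],
  ],
)

```text
clock: 18.73
tool_pos: [0.5839, -0.0538, 0.2176]
eef_rot: [-3.142, 0.0, -2.846]
wrist_force: [0.7, -0.3, 0.2]
gripper_width: 0.0623
finger_force: 0.0
```

Request:
step_arm(
  increments=[
    [[0, 0, 0.04], [0, 0, 0], 0.062],
    [[0, 0, 0.04], [0, 0, 0], 0.062],
    [[0, 0, 0.03], [0, 0, 0], 0.062],
    [[0, 0, 0], [0, 0, 0], 0.062],
    [[0, 0, 0], [0, 0, 0], 0.062],
  ],
)

```text
clock: 19.35
tool_pos: [0.5849, -0.0539, 0.1088]
eef_rot: [-3.141, 0.002, -2.845]
wrist_force: [-0.0, -0.5, 1.4]
gripper_width: 0.0618
finger_force: 0.0
```

```bash
python3 - <<'E'
from h import *
s=get_state();T=toolT(s);c=read_camera("wrist");R=T[:3,:3]
print(s["tool_pos"],s["eef_rot"],np.round(s["joints"],2),s["ft_torque"])
for n,z in(("jam_nut",.075),("washer_top",.063)):
    for p in pinpoint(n,c)[:1]:
        X=atz(c,p["at"][::-1],z,T); print(n,round(p["p"],2),np.round(p["at"][::-1]),X.round(3),(R.T@(X-s["tool_pos"])).round(4))
m=silhouettes("jam_nut",c)
if m:
    m=m[0];print(m["p"],m["bbox"]);k=m["pixels"].astype(np.uint8)
    q=cv2.findContours(k,0,2)[0];q=max(q,key=cv2.contourArea);print(cv2.approxPolyDP(q,2.5,True)[:,0].tolist())
# detect edge angle on upper-resolution gray
print(proj(c,np.array(s["tool_pos"])*[1,1,0]+[0,0,.085],T))
save(c,"w8.png")
E
```

```text
[ 0.58487347 -0.05389957  0.10878989] [-3.14081484e+00  1.62133393e-03 -2.84538551e+00] [-0.2   0.28 -0.24  1.05  0.   -0.5 ] [-0.01828453  0.02378159 -0.0169175 ]
jam_nut 0.72 [323. 220.] [ 0.584 -0.05   0.075] [-0.      0.0037  0.0338]
washer_top 0.55 [317. 208.] [ 0.58  -0.057  0.063] [ 0.0052 -0.0012  0.0458]
0.68 [296.6, 187.8, 338.9, 239.0]
[[316, 189], [295, 203], [295, 235], [303, 238], [305, 219], [309, 214], [321, 211], [332, 221], [334, 239], [342, 234], [341, 202]]
[318.34915862 225.28679837]
```

Request:
step_arm(
  increments=[
    [[0, -0.002, 0.02], [0, 0, 0], 0.06],
    [[0, 0, 0.02], [0, 0, 0], 0.06],
    [[0, 0, 0.01], [0, 0, 0], 0.06],
    [[0, 0, 0], [0, 0, 0], 0.06],
  ],
)

```text
clock: 20.05
tool_pos: [0.5842, -0.0558, 0.0573]
eef_rot: [3.141, -0.001, -2.845]
wrist_force: [1.1, 0.4, 0.1]
gripper_width: 0.0602
finger_force: 0.0
```

Request:
step_arm(
  increments=[
    [[0, 0, 0.003], [0, 0, 0], 0.06],
    [[0, 0, 0.003], [0, 0, 0], 0.06],
    [[0, 0, 0.003], [0, 0, 0], 0.06],
    [[0, 0, 0], [0, 0, 0], 0.06],
  ],
)

```text
clock: 20.55
tool_pos: [0.5843, -0.0558, 0.0483]
eef_rot: [3.141, -0.0, -2.844]
wrist_force: [-0.5, 0.6, -0.3]
gripper_width: 0.0602
finger_force: 0.0
```

Request:
step_arm(
  increments=[
    [[0, 0, 0.002], [0, 0, 0], 0.06],
    [[0, 0, 0.002], [0, 0, 0], 0.06],
    [[0, 0, 0.002], [0, 0, 0], 0.06],
    [[0, 0, 0], [0, 0, 0], 0.06],
  ],
)

```text
clock: 21.05
tool_pos: [0.5843, -0.0558, 0.0422]
eef_rot: [3.141, -0.0, -2.844]
wrist_force: [-0.8, -0.0, 1.0]
gripper_width: 0.0598
finger_force: 0.0
```

Request:
step_arm(
  increments=[
    [[0, 0, 0.003], [0, 0, 0], 0.06],
    [[0, 0, 0.003], [0, 0, 0], 0.06],
    [[0, 0, 0.003], [0, 0, 0], 0.06],
    [[0, 0, 0], [0, 0, 0], 0.06],
  ],
)

```text
clock: 21.55
tool_pos: [0.5841, -0.0558, 0.0331]
eef_rot: [3.141, -0.001, -2.844]
wrist_force: [0.3, 0.2, 0.2]
gripper_width: 0.06
finger_force: 0.0
```

```bash
python3 - <<'E'
from h import *
s=get_state();T=toolT(s);c=read_camera("wrist")
print(s["tool_pos"],s["wrist_force"],s["gripper_width"])
m=silhouettes("jam_nut",c)
if m:
    m=m[0];print(m["p"],m["bbox"])
# finger tips: dark/grey columns; print gray profile along column near finger inner faces
g=cv2.cvtColor(c["img"],cv2.COLOR_RGB2GRAY)
for r in range(210,300,8): print(r,g[r,230:412:7])
E
```

```text
[ 0.5841357  -0.05577953  0.03308559] [0.31629204 0.20446492 0.20665425] 0.05998717704829467
0.9 [282.5, 233.4, 355.3, 309.8]
210 [238 175 166 168 237 235 178 163 164 164 157  83  81  81  79  79 159 159
 161 160 160 160 160 159 158 156]
218 [238 167 166 165 173 172 165 163 163 162  82  81  79  79  79  78  76 160
 160 160 159 158 160 160 159 106]
226 [237 170 167 167 167 165 164 162 161  82  79  72  67  66  64  70  75 105
 159 160 159 159 160 158 157  48]
234 [236 199 165 164 165 166 162 161 159  79  74  65  65  66  64  61  71  94
 160 160 160 159 160 158 113  54]
242 [237 228 164 164 198 228 162 160 159 151  69  65  63  63  63  62  70 157
 157 157 158 155 157 157  48  59]
250 [235 235 236 157 123 143 235 237 165  67  66  64  62  66  63  62  60  60
 156 156 157  45 115 123  60  58]
258 [234 235  97 122  66  91 234 235 118  67  65  85  75  75  73  80  60  61
 135 157 158  42 104 115  47  58]
266 [234  64 118 121  57  60 231 234  66  91  87  87  86  87  86  86  86  85
  65 156 156  41  42 114  50  43]
274 [ 87  65 120  66  54  53 233 233  90  88  88  89  99 124  95  89  89  88
  86 155 154  41  40 113 114  48]
282 [ 58 118 119  52  50  61 231 230  87  88  89 169 171 167 168 163  87  86
  88 156 153  41  40  43 114  62]
290 [ 53 120 183  47  46 217 228 229  90  88  96 169 168 146 167 166  90  87
  93 231 229  42  40  49 187  51]
298 [ 51  50  49  44  44  61  66 137  92  87 136 170 165 157 163 167 123  86
  89 231 210  58  38  54  42  41]
```

Request:
step_arm(
  increments=[
    [[0, 0, 0.002], [0, 0, 0], 0.06],
    [[0, 0, 0.002], [0, 0, 0], 0.06],
    [[0, 0, 0.001], [0, 0, 0], 0.06],
    [[0, 0, 0], [0, 0, 0], 0.045],
    [[0, 0, 0], [0, 0, 0], 0.045],
  ],
  grip_force=80,
)

```text
clock: 22.28
tool_pos: [0.5846, -0.0558, 0.0286]
eef_rot: [-3.142, 0.0, -2.844]
wrist_force: [-0.7, -0.2, 0.3]
gripper_width: 0.0455
finger_force: 0.0
```

Request:
step_arm(
  increments=[
    [[0, 0, 0], [0, 0, 0], 0.03],
    [[0, 0, 0], [0, 0, 0], 0.03],
    [[0, 0, 0], [0, 0, 0], 0.03],
    [[0, 0, 0], [0, 0, 0], 0.03],
  ],
)

```text
clock: 22.78
tool_pos: [0.5846, -0.0554, 0.0289]
eef_rot: [3.141, 0.0, -2.844]
wrist_force: [-1.3, 2.5, 5.2]
gripper_width: 0.0348
finger_force: 79.3
```

```bash
python3 - <<'E'
from h import *
s=get_state();print({k:np.round(v,3).tolist() for k,v in s.items()})
E
```

```text
{'clock': 22.775, 'joints': [-0.205, 0.36, -0.319, 0.892, 0.001, -0.503], 'joint_velocities': [0.001, -0.0, 0.0, -0.0, 0.001, -0.002], 'joint_torque': [-1.768, -41.022, 24.006, -0.956, -0.73, 0.138], 'tool_pos': [0.585, -0.055, 0.029], 'eef_rot': [3.141, 0.0, -2.844], 'wrist_force': [-1.253, 2.484, 5.152], 'ft_torque': [0.62, 0.387, 0.14], 'finger_force': 79.264, 'gripper_width': 0.035}
```

Request:
step_arm(
  increments=[
    [[0, 0.0004, 0.0001], [0, 0, 0.1], 0.03],
    [[0, 0, 0.0001], [0, 0, 0.1], 0.03],
    [[0, 0, 0.0001], [0, 0, 0.1], 0.03],
    [[0, 0, 0.0001], [0, 0, 0.1], 0.03],
    [[0, 0, 0.0001], [0, 0, 0.1], 0.03],
  ],
)

```text
clock: 23.4
tool_pos: [0.5846, -0.055, 0.0286]
eef_rot: [3.141, 0.0, 2.936]
wrist_force: [-2.5, 3.4, 5.6]
gripper_width: 0.0349
finger_force: 79.7
```

```bash
cat > st.py <<'E'
from h import *
s=get_state();R=toolT(s)[:3,:3]
print(round(s["clock"],2),"pos",np.round(s["tool_pos"],4),"yaw",np.round(s["eef_rot"][2],3),"j6",np.round(s["joints"][5],3),"F tool",(R.T@s["wrist_force"]).round(1),"M",np.round(s["ft_torque"],3),"Mtool",(R.T@s["ft_torque"]).round(3),"tau6",np.round(s["joint_torque"][5],3),"w",np.round(s["gripper_width"],4),s["finger_force"])
E
python3 st.py
```

```text
23.4 pos [ 0.5846 -0.055   0.0286] yaw 2.936 j6 0.001 F tool [ 3.2  2.8 -5.6] M [0.673 0.442 0.209] Mtool [-0.569  0.571 -0.209] tau6 -0.302 w 0.0349 79.68628937378526
```

Request:
step_arm(
  increments=[
    [[0.0003, 0.0003, 0.0001], [0, 0, 0.15], 0.03],
    [[0, 0, 0.0001], [0, 0, 0.15], 0.03],
    [[0, 0, 0.0001], [0, 0, 0.15], 0.03],
    [[0, 0, 0.0001], [0, 0, 0.15], 0.03],
    [[0, 0, 0.0001], [0, 0, 0.15], 0.03],
  ],
)

```text
clock: 24.02
tool_pos: [0.5849, -0.0545, 0.0281]
eef_rot: [3.14, -0.0, 2.185]
wrist_force: [-0.7, 4.3, 5.6]
gripper_width: 0.0353
finger_force: 79.6
```

```bash
python3 st.py
```

```text
24.02 pos [ 0.5849 -0.0545  0.0281] yaw 2.185 j6 0.753 F tool [ 3.9  1.9 -5.6] M [0.789 0.159 0.22 ] Mtool [-0.324  0.737 -0.219] tau6 -0.562 w 0.0353 79.585303645581
```

Request:
step_arm(
  increments=[
    [[0, 0, 0.0001], [0, 0, 0.07], 0.03],
    [[0, 0, 0], [0, 0, 0.07], 0.03],
    [[0, 0, 0.0001], [0, 0, 0.07], 0.03],
    [[0, 0, 0], [0, 0, 0.07], 0.03],
    [[0, 0, 0], [0, 0, 0.07], 0.03],
  ],
)

```text
clock: 24.65
tool_pos: [0.5851, -0.0544, 0.0279]
eef_rot: [3.139, -0.001, 1.837]
wrist_force: [-0.1, 3.4, 4.9]
gripper_width: 0.0347
finger_force: 79.5
```

```bash
python3 st.py
```

```text
24.65 pos [ 0.5851 -0.0544  0.0279] yaw 1.837 j6 1.101 F tool [ 3.3  0.8 -4.9] M [0.765 0.045 0.24 ] Mtool [-0.158  0.75  -0.238] tau6 -0.146 w 0.0347 79.52585108578205
```

Request:
step_arm(
  increments=[
    [[0, 0, 0.0001], [0, 0, 0.08], 0.03],
    [[0, 0, 0], [0, 0, 0.08], 0.03],
    [[0, 0, 0.0001], [0, 0, 0.08], 0.03],
    [[0, 0, 0], [0, 0, 0], 0.03],
  ],
)

```text
clock: 25.15
tool_pos: [0.5853, -0.0544, 0.0277]
eef_rot: [3.139, -0.001, 1.6]
wrist_force: [0.6, 5.6, 4.9]
gripper_width: 0.0351
finger_force: 79.4
```

```bash
python3 st.py
```

```text
25.15 pos [ 0.5853 -0.0544  0.0277] yaw 1.6 j6 1.338 F tool [ 5.6  0.8 -4.8] M [ 0.923 -0.072 -0.082] Mtool [-0.099  0.92   0.084] tau6 0.054 w 0.0351 79.37936042435467
```

Request:
step_arm(
  increments=[
    [[-0.0003, 0, 0.0001], [0, 0, 0.05], 0.03],
    [[0, 0, 0], [0, 0, 0.05], 0.03],
    [[0, 0, 0.0001], [0, 0, 0.05], 0.03],
    [[0, 0, 0], [0, 0, 0.05], 0.03],
    [[0, 0, 0], [0, 0, 0.05], 0.03],
  ],
)

```text
clock: 25.78
tool_pos: [0.5855, -0.0544, 0.0276]
eef_rot: [3.14, -0.003, 1.35]
wrist_force: [0.9, 5.5, 5.2]
gripper_width: 0.0351
finger_force: 79.6
```

```bash
python3 st.py
```

```text
25.77 pos [ 0.5855 -0.0544  0.0276] yaw 1.35 j6 1.588 F tool [ 5.6 -0.3 -5.1] M [ 1.043 -0.131  0.226] Mtool [ 0.101  1.047 -0.223] tau6 -0.044 w 0.0351 79.59754818119109
```

Request:
step_arm(
  increments=[
    [[0, 0, 0.0001], [0, 0, 0.05], 0.03],
    [[0, 0, 0], [0, 0, 0.05], 0.03],
    [[0, 0, 0.0001], [0, 0, 0.05], 0.03],
    [[0, 0, 0], [0, 0, 0.05], 0.03],
    [[0, 0, 0], [0, 0, 0.05], 0.03],
  ],
)

```text
clock: 26.4
tool_pos: [0.5857, -0.0545, 0.0274]
eef_rot: [3.14, -0.003, 1.1]
wrist_force: [0.7, 4.9, 4.8]
gripper_width: 0.035
finger_force: 79.6
```

```bash
python3 st.py
```

```text
26.4 pos [ 0.5857 -0.0545  0.0274] yaw 1.1 j6 1.837 F tool [ 4.7 -1.6 -4.8] M [ 1.054 -0.165  0.415] Mtool [ 0.332  1.015 -0.413] tau6 0.168 w 0.035 79.64732597814873
```

Request:
step_arm(
  increments=[
    [[0, 0, 0.0001], [0, 0, 0.04], 0.03],
    [[0, 0, 0], [0, 0, 0.04], 0.03],
    [[0, 0, 0], [0, 0, 0.04], 0.03],
  ],
)

```text
clock: 26.78
tool_pos: [0.5857, -0.0546, 0.0273]
eef_rot: [3.14, -0.003, 0.981]
wrist_force: [1.0, 4.7, 5.5]
gripper_width: 0.0347
finger_force: 79.7
```

```bash
python3 st.py
```

```text
26.77 pos [ 0.5857 -0.0546  0.0273] yaw 0.981 j6 1.956 F tool [ 4.5 -1.8 -5.5] M [ 0.998 -0.179  0.605] Mtool [ 0.408  0.93  -0.602] tau6 0.364 w 0.0347 79.73670238628983
```

Request:
step_arm(
  increments=[
    [[0, 0, 0], [0, 0, 0.025], 0.03],
  ],
)

```text
clock: 26.9
tool_pos: [0.5858, -0.0545, 0.0273]
eef_rot: [3.14, -0.003, 0.957]
wrist_force: [1.2, 5.2, 3.9]
gripper_width: 0.0349
finger_force: 79.7
```

```bash
python3 st.py
```

```text
26.9 pos [ 0.5858 -0.0545  0.0273] yaw 0.957 j6 1.981 F tool [ 5.  -2.  -3.9] M [ 1.004 -0.218  0.64 ] Mtool [ 0.402  0.947 -0.638] tau6 0.489 w 0.0349 79.74299272173084
```

Release, retract, and check.

Request:
step_arm(
  increments=[
    [[0, 0, 0], [0, 0, 0], 0.04],
    [[0, 0, 0], [0, 0, 0], 0.05],
    [[0, 0, 0], [0, 0, 0], 0.06],
    [[0, 0, 0], [0, 0, 0], 0.06],
    [[0, 0, -0.01], [0, 0, 0], 0.06],
  ],
)

```text
clock: 27.52
tool_pos: [0.5831, -0.0553, 0.036]
eef_rot: [-3.14, 0.001, 0.954]
wrist_force: [0.8, 0.1, 0.0]
gripper_width: 0.0597
finger_force: 0.0
```

Request:
step_arm(
  increments=[
    [[0, 0, -0.03], [0, 0, 0], 0.06],
    [[0, 0, -0.04], [0, 0, 0], 0.06],
    [[0, 0, -0.05], [0, 0, 0], 0.06],
    [[0, 0, -0.05], [0, 0, 0], 0.06],
    [[0, 0, 0], [0, 0, 0], 0.06],
  ],
)

```text
clock: 28.15
tool_pos: [0.5881, -0.0562, 0.2132]
eef_rot: [3.131, -0.005, 0.954]
wrist_force: [0.5, -0.3, 0.2]
gripper_width: 0.0598
finger_force: 0.0
```

```bash
python3 st.py; python3 - <<'E'
from h import *
s=get_state();T=toolT(s);c=read_camera("wrist")
m=silhouettes("jam_nut",c)
for q in m[:1]:
    k=q["pixels"].astype(np.uint8);q=max(cv2.findContours(k,0,2)[0],key=cv2.contourArea);print(cv2.approxPolyDP(q,2,True)[:,0].tolist())
u=proj(c,np.array([.585,-.056,.11]),T).astype(int);print(u)
g=cv2.cvtColor(c["img"],cv2.COLOR_RGB2GRAY)
for r in range(u[1]-14,u[1]+15,2): print(r,g[r,u[0]-16:u[0]+17:2])
for cam in("scene","top"):
    c=read_camera(cam)
    for n,z in(("drip_cover",.014),("lidded_candle",0),("spray_bottle",0),("marker_pen",0)):
        for p in pinpoint(n,c)[:1]: print(cam,n,round(p["p"],2),np.round(p["at"][::-1]),atz(c,p["at"][::-1],z).round(3))
E
```

```text
28.15 pos [ 0.5881 -0.0562  0.2132] yaw 0.954 j6 1.983 F tool [ 0.   0.6 -0.2] M [0.004 0.062 0.011] Mtool [ 0.053 -0.032 -0.011] tau6 0.0 w 0.0598 0.0
[[314, 163], [299, 173], [300, 194], [308, 197], [306, 183], [316, 176], [324, 182], [324, 198], [331, 193], [331, 172]]
[317 192]
178 [ 89  93  96  95  98 129 167 177 175 168 117  98  99  98  97 113 231]
180 [ 93  95  95  95 134 173 178 178 178 177 168 122  97  98  98 106 223]
182 [ 92  93  94 111 167 173 166 161 165 169 173 165 103  98 100 111 231]
184 [ 91  94  96 132 162 149 156 180 169 156 157 169 121  98  99 108 231]
186 [ 94  93  94 138 146 178 188 193 191 188 164 152 129  99  99 108 230]
188 [ 94  93  95 130 161 189 199 200 199 165 133 153 129  99  97 107 225]
190 [ 91  93  95 135 178 197 198 192 131 104 132 169 125  98  98 106 224]
192 [ 96  93  95 139 176 196 174 121 105 172 195 173 120  98  99 106 224]
194 [124  96  93 117 167 168 105 134 188 200 194 159 108  99 117 214 237]
196 [232 208 127 100 128 104 169 194 198 196 169 120 107 163 232 238 239]
198 [236 236 232 208 128 127 166 184 181 159 118 154 222 237 237 238 239]
200 [236 236 236 236 233 211 133 108 109 119 212 235 237 237 237 238 239]
202 [237 236 236 235 236 237 234 209 168 230 237 238 238 238 238 238 239]
204 [236 236 235 234 235 237 237 236 235 236 237 238 238 238 238 238 238]
206 [235 235 234 234 234 235 236 235 235 236 238 239 238 238 238 237 238]
scene drip_cover 0.79 [333. 241.] [0.494 0.279 0.014]
scene lidded_candle 0.79 [217. 253.] [0.758 0.116 0.   ]
scene spray_bottle 0.96 [244. 275.] [0.738 0.216 0.   ]
scene marker_pen 0.58 [306. 166.] [0.383 0.008 0.   ]
top drip_cover 0.85 [274. 214.] [0.494 0.264 0.014]
top lidded_candle 0.94 [335. 111.] [0.752 0.117 0.   ]
top spray_bottle 0.84 [291. 114.] [0.744 0.227 0.   ]
top marker_pen 0.74 [382. 260.] [0.388 0.015 0.   ]
```

```bash
python3 -c "
from station import *
print(finish_job())"
```

```text
the job is handed in; nothing more can be done
None
```

The job is handed in: the drip cover stands upright on the wooden board, and the jam nut is seated on the spring washer, tightened to about 0.64 N m, well under the 1.0 N m that turns the screw, so its setting should be kept; the candle jar, spray bottle and pen were left where they were.

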